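# Load the dish shaker and start it

### The arm

A 6-joint arm with a two-finger parallel gripper is mounted at the origin on the work surface. World frame = base frame: x ahead of the robot, y to its left, z up, the work surface at z = 0. Lengths are in m, angles in rad, forces in N, time in s.
With the tool pointing down it reaches from about 0.35 to 0.775 m from the base axis. Payload 7.3 kg.
Tool frame: the origin (TCP) lies at the very end of the fingers, on their centre line; the grasp point (between the pads) lies 19 mm behind it (manip.grasp_offset is the distance from the TCP to the grasp point, in m); z points along the fingers, y is the line along which they close (so a half turn about z gives the same grasp; the last joint's range is limited). The gripper opens to 92 mm and grips with 3 to 60 N. Pads are 19 mm wide; open, the fingers measure 130 mm over their backs; the gripper's body (75 mm by 190 mm) begins 47 mm behind the grasp point.
Start: joints at [1.021, 0.342, 1.524, -0, 1.275, -0.146], TCP at [0.206, 0.483, 0.227] pointing down, gripper open.
Joint ranges: [-2.53, 2.53], [-0.77, 2.02], [0.04, 2.7], [-1, 4.14], [0.28, 2.66], [-3.11, 3.11]. Speed limits (rad/s): [2.57, 2.57, 3.14, 3.14, 3.14, 3.14].

### API

Orientations are given as a unit quaternion [x, y, z, w].
In Python, from cell import manip gives the robot as it stands.
- The arm moves only by the shell command python3 -m creep 'ROWS'. ROWS is text: rows parted by semicolons, each of 5 numbers parted by spaces: the shift along the tool's x, y, z scaled (see below), then the turn about the tool's z scaled (see below), then the opening, from 0 (shut) to 1 (fully open). A call has 1 to 8 rows; each row shifts and turns the commanded pose from where the row before left it, along the tool's axes as they then stand; what a row does not reach is not made up. The controller multiplies each number of a shift by 5 cm and each number of a turn by 4 degrees. A row lasts 1/10 s, in which the tool goes at most 50 mm and 8.59 degrees, less where a joint would pass 70% of its speed; a pose out of reach is approached as far as the arm can. A call with a number of a shift or a turn outside -1 to 1 is refused whole. A call with a gripper value outside its range is refused whole. The fingers move at their own pace and stop on an object; the grip force is fixed at half the most. Time passes only in rows, so rows that do not move let the fingers close. It gives the time, the measured TCP pose, the force, the opening and the grip force at its end, in the units of the state.
- manip.state(): the state, without advancing time (a new reading comes with each control period).
- manip.snapshot(name): name is "side" or "top" or "wrist"; returns a dict with "img" (400x640x3 uint8, blue, green, red), "intrinsics" (3x3 intrinsics, pixels), "position" and "rotation" of the camera in the world. Camera axes: x right, y down, z forward; pixel columns grow to the right and rows downward; lengths in m; the calibration is good to about 2 mm. A picture is of the moment at which its call begins. There is no depth.
- manip.finish_job(): hands the job in; it is judged then, once.
The state is a dict: "time_s": time; "joints": joint angles; "qvel": joint speeds; "tau": joint torques, N m; "tool_pos": TCP position; "tcp_rot": TCP orientation; "force": force on the tool from outside, world axes, zero at the start; "wrist_torque": the same for the moment, N m; "gripper_width": finger opening in m; "gripper_force": force on a finger pad.
Only numpy, scipy, OpenCV 4.12 (cv2) and the standard library are available. Lean on these libraries where they do the work, as an engineer would, in place of code of your own. Each camera call takes 0.05 s, during which the arm holds its last target. There are 200 camera calls.

### The job

First take the jar off the shaker's platform and stand it upright in the spill tray. Then lay every petri dish flat on the platform, each inside a printed spot of its own, so that the front row of three (nearest the robot) is full and the rest are in the back row; set the scale sleeve to 6. Last of all, push the start lever fully over to on, and leave the other things on the bench alone.

Things in the scene. Friction and masses are not known exactly. Their poses are not given: they have to be found in the camera images.
- shaker: Low bench shaker, fixed; origin on the bench under its platform's centre; z up, -x its front (to the robot). Dark flat platform 220 (x) x 290 (y) mm, top 60 mm above the bench, no rim; six pale printed spots of 74 mm diameter in two rows of three, 90 mm apart both ways. Joined to its -y side a light console 220 x 130 mm, 60 mm high, with scale sleeve (far part) and start lever (near part).
- front1 (a point): Centre of the printed spot in the front row (the long row nearer the robot), +y end, on the platform's top face (axes as the shaker's).
- front2 (a point): Centre of the printed spot in the front row (the long row nearer the robot), middle, on the platform's top face (axes as the shaker's).
- front3 (a point): Centre of the printed spot in the front row (the long row nearer the robot), -y end, next to the console, on the platform's top face (axes as the shaker's).
- back1 (a point): Centre of the printed spot in the back row (the long row farther from the robot), +y end, on the platform's top face (axes as the shaker's).
- back2 (a point): Centre of the printed spot in the back row (the long row farther from the robot), middle, on the platform's top face (axes as the shaker's).
- back3 (a point): Centre of the printed spot in the back row (the long row farther from the robot), -y end, next to the console, on the platform's top face (axes as the shaker's).
- dish1: Closed petri dish, plain round disc 56 mm in diameter, 18 mm high, 40 g, pale lid over amber agar; origin at the centre of its underside (z its axis). Starts flat on the bench to the robot's left. Four to six of the six dishes are there, None if absent; all are alike.
- dish2: Closed petri dish, plain round disc 56 mm in diameter, 18 mm high, 40 g, pale lid over amber agar; origin at the centre of its underside (z its axis). Starts flat on the bench to the robot's left. Four to six of the six dishes are there, None if absent; all are alike.
- dish3: Closed petri dish, plain round disc 56 mm in diameter, 18 mm high, 40 g, pale lid over amber agar; origin at the centre of its underside (z its axis). Starts flat on the bench to the robot's left. Four to six of the six dishes are there, None if absent; all are alike.
- dish4: Closed petri dish, plain round disc 56 mm in diameter, 18 mm high, 40 g, pale lid over amber agar; origin at the centre of its underside (z its axis). Starts flat on the bench to the robot's left. Four to six of the six dishes are there, None if absent; all are alike.
- dish5: Closed petri dish, plain round disc 56 mm in diameter, 18 mm high, 40 g, pale lid over amber agar; origin at the centre of its underside (z its axis). Starts flat on the bench to the robot's left. Four to six of the six dishes are there, None if absent; all are alike.
- dish6: Closed petri dish, plain round disc 56 mm in diameter, 18 mm high, 40 g, pale lid over amber agar; origin at the centre of its underside (z its axis). Starts flat on the bench to the robot's left. Four to six of the six dishes are there, None if absent; all are alike.
- jar: Squat closed amber jar with white cap, 56 mm in diameter, 65 mm high, about 180 g; origin at the centre of its underside, z up. Starts standing on the shaker's platform.
- spill_tray: Shallow square aluminium tray fixed to the bench, 120 x 120 mm outside, walls 4 mm thick and 16 mm high; inner floor about 4 mm above the bench; origin under its centre, on the bench.
- sleeve (a joint): Angle of the knurled scale sleeve in rad, growing clockwise seen from above; 0 is number 0; a click (detent) every 0.5236 rad (30 degrees), numbers 0 to 8; number 6 is 3.14. Starts somewhere from 1 to 5. It takes some 0.05 N m to turn past a click, and it snaps to the nearest click when let go.
- sleeve_grip (a point): On the upright axis of the round grey scale sleeve (44 mm in diameter, top 37 mm above the console), 24 mm above the console: the height to grip. The white line on its top is the pointer. Printed around it on the console are nine marks, clockwise 0 to 8; 0, 4 and 8 long, the others short; 4 points to the shaker's front (-x). The point turns with the sleeve.
- switch (a joint): Angle of the start lever in rad: 0 off, leaning to the shaker's front (-x, to the robot); 1.0 on, leaning to its back (+x). Stiff; stays where it is left. On from about 0.85 rad.
- switch_tip (a point): Tip of the start lever, a toggle 60 mm long on a small black block on the console, ending in a ball of 26 mm: its centre, 135 mm above the bench at both ends of its travel, 29 mm before (off) or behind (on) the pivot, which lies along the shaker's y, 82 mm above the bench. Pushing the ball with about 2 N moves it; fingers closed, from the front, is easiest.
- tip_box: Bystander: white pipette-tip box with blue top, 85 x 120 x 69 mm, beyond the shaker; origin under its centre.
- magnifier: Bystander: magnifying lens on a round white foot of 110 mm, about 165 mm high; origin under the foot.
- mixer: Bystander: small tube mixer, 150 x 120 x 90 mm, to the right beyond the console; origin under its centre.
There are look-alikes about, which are no part of the job. Leave any red look-alike of the dish2 alone.

How it is judged:
On the way, in this order (a step that is already met when the one before it is completed fails the run):
1. the jar stands in the spill tray (horizontal distance between jar and spill_tray below 0.05 m and height (world z) of jar below 0.009 m and angle between jar's own z axis and vertical below 0.12 rad and linear speed of jar below 0.03 m/s), for 0.2 s.
2. all dishes lie in their spots, front row full, and the sleeve is at 6 ((horizontal distance between dish1 and front1 below 0.011 m or horizontal distance between dish1 and front2 below 0.011 m or horizontal distance between dish1 and front3 below 0.011 m or horizontal distance between dish1 and back1 below 0.011 m or horizontal distance between dish1 and back2 below 0.011 m or horizontal distance between dish1 and back3 below 0.011 m) and z of each of dish1, dish2, dish3, dish4, dish5, dish6 in the frame of shaker above 0.054 m and (z of dish1 in the frame of shaker below 0.066 m or (angle between dish1's own z axis and vertical above 3 rad and z of dish1 in the frame of shaker below 0.084 m)) and angle between the z axis of each of dish1, dish2, dish3, dish4, dish5, dish6 and the z axis of shaker, either way round below 0.12 rad and linear speed of each of dish1, dish2, dish3, dish4, dish5, dish6 below 0.03 m/s and (horizontal distance between dish2 and front1 below 0.011 m or horizontal distance between dish2 and front2 below 0.011 m or horizontal distance between dish2 and front3 below 0.011 m or horizontal distance between dish2 and back1 below 0.011 m or horizontal distance between dish2 and back2 below 0.011 m or horizontal distance between dish2 and back3 below 0.011 m) and (z of dish2 in the frame of shaker below 0.066 m or (angle between dish2's own z axis and vertical above 3 rad and z of dish2 in the frame of shaker below 0.084 m)) and (horizontal distance between dish3 and front1 below 0.011 m or horizontal distance between dish3 and front2 below 0.011 m or horizontal distance between dish3 and front3 below 0.011 m or horizontal distance between dish3 and back1 below 0.011 m or horizontal distance between dish3 and back2 below 0.011 m or horizontal distance between dish3 and back3 below 0.011 m) and (z of dish3 in the frame of shaker below 0.066 m or (angle between dish3's own z axis and vertical above 3 rad and z of dish3 in the frame of shaker below 0.084 m)) and (horizontal distance between dish4 and front1 below 0.011 m or horizontal distance between dish4 and front2 below 0.011 m or horizontal distance between dish4 and front3 below 0.011 m or horizontal distance between dish4 and back1 below 0.011 m or horizontal distance between dish4 and back2 below 0.011 m or horizontal distance between dish4 and back3 below 0.011 m) and (z of dish4 in the frame of shaker below 0.066 m or (angle between dish4's own z axis and vertical above 3 rad and z of dish4 in the frame of shaker below 0.084 m)) and (horizontal distance between dish5 and front1 below 0.011 m or horizontal distance between dish5 and front2 below 0.011 m or horizontal distance between dish5 and front3 below 0.011 m or horizontal distance between dish5 and back1 below 0.011 m or horizontal distance between dish5 and back2 below 0.011 m or horizontal distance between dish5 and back3 below 0.011 m) and (z of dish5 in the frame of shaker below 0.066 m or (angle between dish5's own z axis and vertical above 3 rad and z of dish5 in the frame of shaker below 0.084 m)) and (horizontal distance between dish6 and front1 below 0.011 m or horizontal distance between dish6 and front2 below 0.011 m or horizontal distance between dish6 and front3 below 0.011 m or horizontal distance between dish6 and back1 below 0.011 m or horizontal distance between dish6 and back2 below 0.011 m or horizontal distance between dish6 and back3 below 0.011 m) and (z of dish6 in the frame of shaker below 0.066 m or (angle between dish6's own z axis and vertical above 3 rad and z of dish6 in the frame of shaker below 0.084 m)) and horizontal distance between any of dish1, dish2, dish3, dish4, dish5, dish6 and front1 below 0.011 m and horizontal distance between any of dish1, dish2, dish3, dish4, dish5, dish6 and front2 below 0.011 m and horizontal distance between any of dish1, dish2, dish3, dish4, dish5, dish6 and front3 below 0.011 m and value of joint sleeve between 2.98 and 3.3 rad), for 0.2 s.
3. the start lever is on (value of joint switch above 0.85 rad), for 0.2 s.
At the end, for the whole second after the job is handed in: The jar stands upright on the floor of the spill tray; every dish present lies flat on the platform, its centre within 11 mm of a printed spot's centre, each on its own spot, all three front spots taken; the sleeve is at 6 (2.98 to 3.30 rad); the lever is on (over 0.85 rad); all at rest (all of step 1 and all of step 2 and value of joint switch above 0.85 rad); the robot touches nothing.
It fails at once if the tip box is pushed more than 30 mm from its place (distance of tip_box from where it was at the start of the episode above 0.03 m).
It fails at once if the magnifier is pushed more than 30 mm from its place (distance of magnifier from where it was at the start of the episode above 0.03 m).
It fails at once if the mixer is pushed more than 30 mm from its place (distance of mixer from where it was at the start of the episode above 0.03 m).
Of dish1, dish2, dish3, dish4, dish5, dish6 only 4 to 6 are there at a start; the rules pass over those that are not, and their reading is None.
At some moment in a run one of dish1, dish2, dish3, dish4, dish5, dish6 may be knocked a few centimetres aside while the robot is not near it.
Once in a run the grip may slacken for a moment while it holds something.
It also fails if it takes over 210 s, if anything falls off the work surface, if the arm or the gripper's body presses on something with over 40 N, if the wrist force passes 120 N, or if a joint passes its speed limit or range.

## Working session

There is one attempt and no reset: what is moved stays moved. The work goes in short steps, Python scripts to look and compute and a shell command to move; the robot and the scene stay as the last step left them, time stands still between calls to the robot, and variables do not carry over. Pictures are saved under pics/ and viewed, at most 14 in all, crops included, and the job is handed in when it is done.

```bash
ls; mkdir -p pics; cat > h.py <<'E'
import numpy as np, cv2
from cell import manip
def snap(n,f=None):
    s=manip.snapshot(n)
    if f: cv2.imwrite('pics/'+f+'.png',s['img'])
    return s
def ray(s,u,v,z):
    d=np.array(s['rotation'])@np.linalg.inv(np.array(s['intrinsics']))@np.array([u,v,1.])
    p=np.array(s['position']); return p+d*(z-p[2])/d[2]
def proj(s,P):
    c=np.array(s['rotation']).T@(np.array(P)-np.array(s['position'])); q=np.array(s['intrinsics'])@c; return q[:2]/q[2]
E
python3 - <<'E'
from h import *
np.set_printoptions(precision=4,suppress=True)
for n in ('top','side','wrist'):
    s=snap(n,n+'0'); print(n,s['position'],np.array(s['rotation']).tolist(),s['intrinsics'])
print(manip.state(),manip.grasp_offset)
E
```

```text
pics
top [ 0.4621 -0.0357  1.3543] [-0.7020874290857751, 0.7114163889658397, -0.020097634275270018, 0.023580681225729448] [[402.3321   0.     322.7789]
 [  0.     402.3321 197.7872]
 [  0.       0.       1.    ]]
side [0.2739 0.9842 1.2906] [-0.12404857482144231, 0.9263907881096485, -0.35266966710962727, 0.04512388160539869] [[445.4158   0.     309.0028]
 [  0.     445.4158 199.7807]
 [  0.       0.       1.    ]]
wrist [0.1274 0.5164 0.3846] [0.824114469015115, 0.5441963881309755, 0.08589959548032601, 0.1315556635096046] [[312.0237   0.     319.1446]
 [  0.     312.0237 202.0587]
 [  0.       0.       1.    ]]
{'time_s': 0.15, 'joints': array([ 1.021 ,  0.3425,  1.5247, -0.    ,  1.2754, -0.146 ]), 'qvel': array([-0.0006, -0.0017, -0.0043, -0.0002,  0.0008,  0.0014]), 'tau': array([  0.0013, -43.1471, -24.4353,   0.0719,   0.0538,  -0.0001]), 'tool_pos': array([0.2061, 0.4825, 0.2262]), 'tcp_rot': array([ 0.2005,  0.9797, -0.0005, -0.0002]), 'force': array([-0.2437,  0.0791,  0.509 ]), 'wrist_torque': array([-0.0259,  0.0287,  0.0502]), 'gripper_force': 0.0, 'gripper_width': 0.0918288073035668} 0.0188
```

View pics/top0.png

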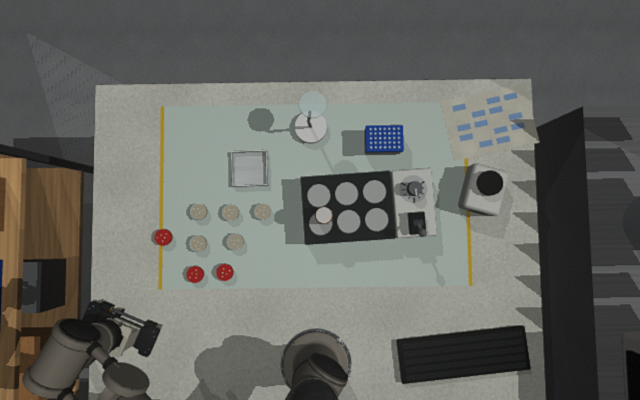

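View pics/side0.png

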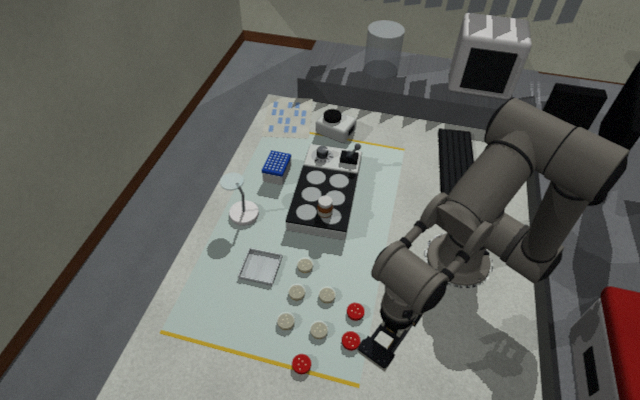

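The top view shows five pale dishes, at (199,212), (230,213), (261,211), (198,243) and (234,242). The three red discs at (163,237), (195,273) and (224,271) are the look-alikes to leave. The jar is at (322,215), the tray at (249,168), the sleeve at (413,188) and the lever at (417,222). The side view shows the same five pale dishes. I'll confirm with one enlarged crop.

```bash
cat >> h.py <<'E'
def blobs(mask,lo,hi):
    cs,_=cv2.findContours(mask.astype(np.uint8)*255,cv2.RETR_EXTERNAL,cv2.CHAIN_APPROX_NONE)
    return [c for c in cs if lo<cv2.contourArea(c)<hi]
E
python3 - <<'E'
from h import *
np.set_printoptions(precision=4,suppress=True)
s=snap('top'); im=s['img']
a=cv2.resize(im[195:290,150:280],None,fx=3,fy=3,interpolation=cv2.INTER_CUBIC)
b=cv2.resize(im[165:245,296:440],None,fx=2.7,fy=2.7,interpolation=cv2.INTER_CUBIC)
H=max(a.shape[0],b.shape[0]);f=lambda x:cv2.copyMakeBorder(x,0,H-x.shape[0],0,0,cv2.BORDER_CONSTANT)
cv2.imwrite('pics/crop1.png',np.hstack([f(a),f(b)]))
print(im[213,230],im[213,215],im[194,346],im[215,360],im[213,322])
g=im.astype(int)
# spots: gray bright inside platform
m=np.zeros(im.shape[:2],bool); m[170:245,300:392]=g[170:245,300:392].min(2)>80
for c in blobs(m,150,900):
    e=cv2.fitEllipse(c); print('spot',e, ray(s,*e[0],.06)[:2])
m=np.zeros(im.shape[:2],bool); m[195:258,180:280]=(g[195:258,180:280,2]-g[195:258,180:280,0])>8
for c in blobs(m,60,900):
    (u,v),r=cv2.minEnclosingCircle(c); M=cv2.moments(c);uv=(M['m10']/M['m00'],M['m01']/M['m00']); print('dish',uv,r,ray(s,*uv,.012)[:2])
E
```

```text
[118 132 137] [153 162 149] [136 139 135] [34 34 31] [158 163 163]Traceback (most recent call last):
  File "<stdin>", line 13, in <module>
  File "h.py", line 8, in ray
    d=np.array(s['rotation'])@np.linalg.inv(np.array(s['intrinsics']))@np.array([u,v,1.])
      ~~~~~~~~~~~~~~~~~~~~~~~^~~~~~~~~~~~~~~~~~~~~~~~~~~~~~~~~~~~~~~~~
ValueError: matmul: Input operand 1 has a mismatch in its core dimension 0, with gufunc signature (n?,k),(k,m?)->(n?,m?) (size 3 is different from 4)
```

View pics/crop1.png

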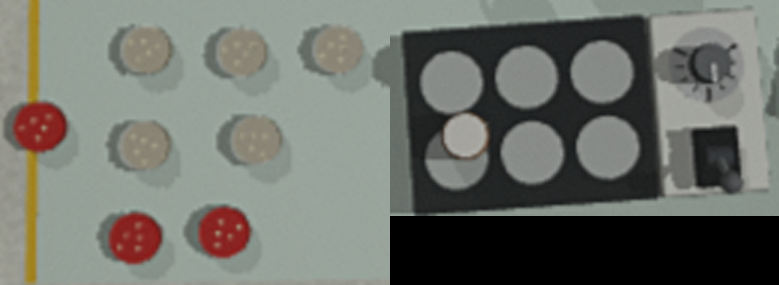

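The crop confirms five pale (amber and cream) dishes, and the red ones are decoys. The sleeve's pointer is near mark 4. The camera rotation comes as a quaternion, so I'll fix the helper.

```bash
sed -i 's/^from cell.*/from cell import manip\nfrom scipy.spatial.transform import Rotation as Ro\nnp.set_printoptions(precision=4,suppress=True)/; s/np.array(s\[.rotation.\])/Ro.from_quat(s["rotation"]).as_matrix()/' h.py
cat >> h.py <<'E'
def cen(c):
    M=cv2.moments(c); return M['m10']/M['m00'],M['m01']/M['m00']
def dishes(s,v0=150,v1=258,u0=180,u1=285):
    g=s['img'].astype(int); m=np.zeros(g.shape[:2],bool)
    w=g[v0:v1,u0:u1]; m[v0:v1,u0:u1]=((w[...,2]-w[...,0])>8)&(w[...,2]-w[...,0]<50)&(w.min(2)>80)
    return [(cen(c),ray(s,*cen(c),.018)[:2],cv2.contourArea(c)) for c in blobs(m,60,400)]
E
python3 - <<'E'
from h import *
s=snap('top'); im=s['img']; g=im.astype(int)
m=np.zeros(im.shape[:2],bool); m[170:245,300:392]=g[170:245,300:392].min(2)>80
for c in blobs(m,150,900):
    e=cv2.fitEllipse(c); print('spot',e, ray(s,*e[0],.06)[:2])
for d in dishes(s): print(d)
m=np.zeros(im.shape[:2],bool); m[200:230,310:335]=g[200:230,310:335].min(2)>148
for c in blobs(m,50,400): print('jar',cen(c),ray(s,*cen(c),.125))
m=np.zeros(im.shape[:2],bool); m[145:192,225:275]=g[145:192,225:275].min(2)>0
w=im[145:192,225:275]; gr=cv2.cvtColor(w,cv2.COLOR_BGR2HSV)[...,1]; print(gr[23],gr[:,24])
st=manip.state(); print(Ro.from_quat(st['tcp_rot']).as_matrix())
E
```

```text
spot ((432.5029602050781, 240.01182556152344), (5.023868083953857, 212.35145568847656), 88.07884979248047) [ 0.4022 -0.3789]
spot ((348.140869140625, 221.06863403320312), (22.413362503051758, 22.557655334472656), 8.529118537902832) [ 0.4662 -0.1103]
spot ((376.0994567871094, 219.09945678710938), (22.484140396118164, 22.487953186035156), 45.0) [ 0.4714 -0.2001]
spot ((319.56719970703125, 209.01568603515625), (22.763463973999023, 55.35955810546875), 174.956787109375) [ 0.5062 -0.019 ]
spot ((346.1009826660156, 193.16265869140625), (22.284395217895508, 22.41857147216797), 161.053466796875) [ 0.5561 -0.1052]
spot ((374.0277099609375, 191.23159790039062), (22.267669677734375, 22.43779182434082), 103.82483673095703) [ 0.5612 -0.1953]
spot ((250.28903198242188, 174.93057250976562), (6.185511589050293, 246.8918914794922), 87.97332763671875) [0.6195 0.2039]
((198.20698924731184, 243.08333333333334), array([0.4001, 0.3847]), 186.0)
((235.1985226223453, 241.21421975992612), array([0.4047, 0.2621]), 180.5)
((230.4431924882629, 211.99624413145537), array([0.5016, 0.278 ]), 177.5)
((262.3611911623439, 210.92699327569642), array([0.5037, 0.1718]), 173.5)
((198.55555555555554, 211.18055555555554), array([0.5057, 0.3842]), 180.0)
jar (323.4695945945946, 214.884009009009) [ 0.4859 -0.0315  0.125 ]
[19 19 17 20 17 16 12 10 13  6  8  5  8  7  8  7  7  7  8  7  8  5  5  7
  7  7  8  7  5  8  7 10  8  8  8 10 10  7 13 13 10  8  8 17 19 17 16 17
 17 19] [21 19 19 19 19 13  7  4  7  7  7  7 10 10 10 10  8  8  8  8  8  7  7  7
  7  8 10  8  8  6  8  9 11  6  9  6  8 10  8  9  9 14 18 17 17 19 18]
[[-0.9196  0.3929 -0.0003]
 [ 0.3929  0.9196 -0.0005]
 [ 0.0001 -0.0006 -1.    ]]
```

Spots: front2 (0.466,-0.110), front3 (0.471,-0.200), back2 (0.556,-0.105), back3 (0.561,-0.195), and by extrapolation front1 (0.461,-0.0205) and back1 (0.551,-0.0155). I'll turn the tool so its y axis lies along world x, which makes tool x equal world y.

```bash
python3 -m creep '0 0 -0.5 1 0.8;0 0 0 1 0.8;0 0 0 1 0.8;0 0 0 1 0.8;0 0 0 1 0.8;0 0 0 1 0.8;0 0 0 1 0.8;0 0 0 1 0.8'; python3 -m creep '0 0 0 1 0.8;0 0 0 1 0.8;0 0 0 1 0.8;0 0 0 1 0.8;0 0 0 1 0.8;0 0 0 1 0.8;0 0 0 1 0.8;0 0 0 1 0.8'; python3 -m creep '0 0 0 0.72 0.8;0 0 0 0 0.8'
cat >> h.py <<'E'
def plan(x,y,z):
    st=manip.state(); R=Ro.from_quat(st['tcp_rot']).as_matrix(); d=R.T@(np.array([x,y,z])-st['tool_pos'])
    print('at',st['tool_pos'],'thY',np.degrees(np.arctan2(R[1,1],R[0,1])).round(2),'units',d/.05,'w',round(st['gripper_width'],4),'F',st['force'],'t',round(st['time_s'],1))
E
python3 -c "
from h import *
plan(.486,-.0315,.2)
s=snap('top');print(ray(s,249.5,168,.012))
for d in dishes(s): print(d)
im=s['img']
cv2.imwrite('pics/t1.png',cv2.resize(im[140:250,220:330],None,fx=5,fy=5,interpolation=cv2.INTER_CUBIC))"
```

```text
time_s: 1.05
tool_pos: [0.2062, 0.4827, 0.2516]
tcp_rot: [0.464, 0.886, -0.0, -0.0]
force: [-0.6, 0.3, -0.3]
gripper_width: 0.0735
gripper_force: 0.0
time_s: 1.85
tool_pos: [0.2062, 0.4827, 0.2516]
tcp_rot: [0.69, 0.724, -0.0, 0.0]
force: [-0.4, -0.5, -0.3]
gripper_width: 0.0737
gripper_force: 0.0
time_s: 2.05
tool_pos: [0.2062, 0.4827, 0.2516]
tcp_rot: [0.707, 0.707, -0.0, 0.0]
force: [-0.8, 0.9, 0.2]
gripper_width: 0.0735
gripper_force: 0.0
at [0.2062 0.4827 0.2516] thY -0.04 units [-10.2801   5.6028   1.0332] w 0.0735 F [-0.8049  0.8759  0.1949] t 2.0
[0.6488 0.2154 0.012 ]
((198.1810810810811, 243.05405405405406), array([0.4002, 0.3848]), 185.0)
((235.2040627885503, 241.24746075715603), array([0.4046, 0.2621]), 180.5)
((230.4403409090909, 211.94602272727272), array([0.5018, 0.278 ]), 176.0)
((262.42125603864736, 210.9932367149758), array([0.5035, 0.1716]), 172.5)
((198.5586592178771, 211.14059590316572), array([0.5058, 0.3842]), 179.0)
```

View pics/t1.png

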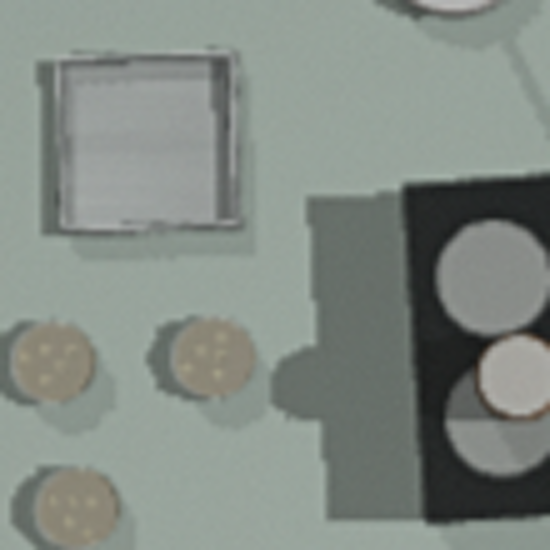

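Crop: the tray's centre is at about (249.9,168.6), so world (0.647,0.214), nearly square to the axes. The jar cap is at (323.4,215.2). Next I'll move over the jar.

```bash
python3 -m creep '-0.9 0.5 0 0 0.85;-0.9 0.5 0 0 0.85;-0.9 0.5 0 0 0.85;-0.9 0.5 0 0 0.85;-0.9 0.5 0 0 0.85;-0.9 0.5 0 0 0.85;-0.9 0.5 0 0 0.85;-0.9 0.5 0 0 0.85'>/dev/null; python3 -m creep '-0.9 0.5 0 0 0.85;-0.9 0.5 0 0 0.85;-0.9 0.5 0 0 0.85;-0.38 0.1 0 0 0.85;0 0 0 0 0.85;0 0 0 0 0.85'; python3 -c "
from h import *
plan(.486,-.0315,.08)
s=snap('side'); g=s['img'].astype(int)
cv2.imwrite('pics/s1.png',cv2.resize(s['img'][160:250,270:380],None,fx=5,fy=5,interpolation=cv2.INTER_CUBIC))"
```

```text
time_s: 3.5
tool_pos: [0.4779, -0.0169, 0.2515]
tcp_rot: [0.707, 0.707, 0.0, -0.0]
force: [0.2, 1.0, -0.0]
gripper_width: 0.0786
gripper_force: 0.0
at [ 0.4779 -0.0169  0.2515] thY -0.03 units [-0.2952  0.1647  3.4297] w 0.0786 F [ 0.178   1.     -0.0394] t 3.5
```

View pics/s1.png

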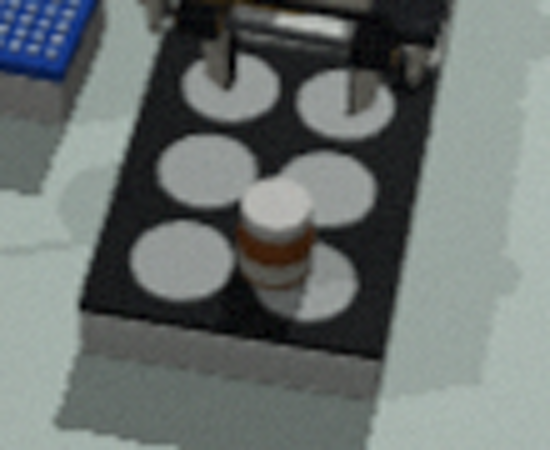

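Side view: the jar stands by front1, with its cap top centred near px (325.6,200). The fingers are above the far spots in the image, up high. I'll cross-check the position and descend.

```bash
python3 -c "
from h import *
s=snap('side');print(ray(s,325.5,200.6,.125))"; python3 -m creep '-0.3 0.16 0 0 0.85;0 0 0 0 0.85;0 0 0.8 0 0.85;0 0 0.8 0 0.85;0 0 0.8 0 0.85;0 0 0.5 0 0.85;0 0 0.3 0 0.85;0 0 0.2 0 0.85'; python3 -m creep '0 0 0 0 0.85;0 0 0 0 0.2;0 0 0 0 0.2;0 0 0 0 0.2;0 0 0 0 0.2;0 0 0 0 0.2;0 0 0 0 0.2'; python3 -c "
from h import *
plan(.647,.214,.21)"
```

```text
[ 0.4841 -0.0292  0.125 ]
time_s: 4.4
tool_pos: [0.4857, -0.0315, 0.0805]
tcp_rot: [0.707, 0.707, -0.0, -0.001]
force: [-0.0, -0.5, 0.3]
gripper_width: 0.0782
gripper_force: 0.0
time_s: 5.1
tool_pos: [0.4868, -0.0322, 0.0825]
tcp_rot: [0.707, 0.707, 0.001, 0.001]
force: [-0.6, 0.8, 5.6]
gripper_width: 0.0547
gripper_force: 30.0
at [ 0.4868 -0.0322  0.0825] thY -0.02 units [ 4.9235  3.2065 -2.5452] w 0.0547 F [-0.5698  0.7769  5.5521] t 5.1
```

```bash
python3 -m creep '0 0 -0.3 0 0.2;0 0 -0.7 0 0.2;0 0 -0.8 0 0.2;0.6 0.4 0 0 0.2;0.6 0.4 0 0 0.2;0.6 0.4 0 0 0.2;0.6 0.4 0 0 0.2;0.6 0.4 0 0 0.2'; python3 -m creep '0.6 0.4 0 0 0.2;0.6 0.4 0 0 0.2;0.6 0.4 0 0 0.2;0.1 0.02 0 0 0.2;0 0 0 0 0.2;0 0 0 0 0.2'; python3 -c "
from h import *
plan(.647,.214,.029)
snap('wrist','w2')"
```

```text
time_s: 5.9
tool_pos: [0.5864, 0.1191, 0.1711]
tcp_rot: [0.707, 0.707, -0.001, -0.0]
force: [0.3, -0.3, -2.9]
gripper_width: 0.0548
gripper_force: 30.0
time_s: 6.5
tool_pos: [0.6465, 0.212, 0.1711]
tcp_rot: [0.707, 0.707, -0.001, -0.0]
force: [0.3, -0.1, -1.5]
gripper_width: 0.0547
gripper_force: 30.0
at [0.6465 0.212  0.1711] thY -0.03 units [0.0418 0.0143 2.8417] w 0.0547 F [ 0.3156 -0.1296 -1.5173] t 6.5
```

View pics/w2.png

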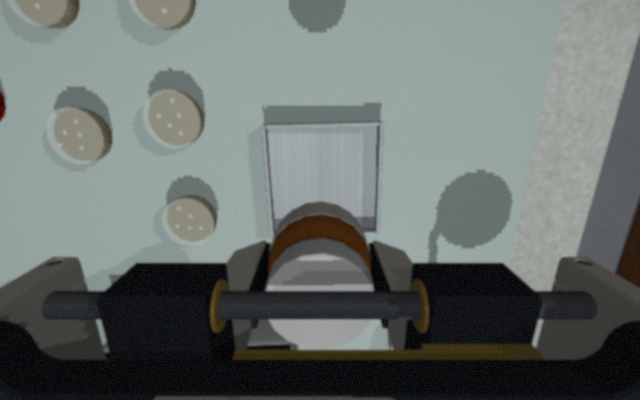

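The wrist view shows the jar held upright between the fingers, with the tray behind and below it. I'll lower it.

```bash
python3 -m creep '0.04 0.01 0.8 0 0.2;0 0 0.8 0 0.2;0 0 0.6 0 0.2;0 0 0.4 0 0.2;0 0 0.2 0 0.2;0 0 0.05 0 0.2;0 0 0 0 0.2;0 0 0 0 0.2'
```

```text
time_s: 7.35
tool_pos: [0.6487, 0.2149, 0.031]
tcp_rot: [0.707, 0.707, 0.001, 0.001]
force: [0.7, 0.1, -1.7]
gripper_width: 0.0548
gripper_force: 30.0
```

```bash
python3 -m creep '0 0 0.05 0 0.2;0 0 0.04 0 0.2;0 0 0 0 0.2'; python3 -m creep '0 0 0.02 0 0.2;0 0 0 0 0.2'
```

```text
time_s: 7.65
tool_pos: [0.6485, 0.2151, 0.0266]
tcp_rot: [0.707, 0.707, 0.001, 0.001]
force: [-2.2, -1.0, 5.7]
gripper_width: 0.0546
gripper_force: 30.0
time_s: 7.85
tool_pos: [0.6485, 0.2151, 0.0265]
tcp_rot: [0.707, 0.707, 0.001, 0.001]
force: [-4.3, -1.4, 11.6]
gripper_width: 0.0547
gripper_force: 30.0
```

Contact. I'll release with a modest opening, lift, and head for the first dish.

```bash
python3 -m creep '0 0 -0.02 0 0.7;0 0 0 0 0.75;0 0 0 0 0.75;0 0 -0.3 0 0.75;0 0 -0.7 0 0.75;0 0 -0.8 0 0.75;0 0 -0.4 0 0.75;0 0 0 0 0.75'; python3 -m creep '-0.6 -1 0 0 0.8;-0.4 -1 0 0 0.8;0 -0.5 0 0 0.8;0 0 0 0 0.8'; python3 -c "
from h import *
s=snap('top')
for d in dishes(s): print(d)
cv2.imwrite('pics/t2.png',cv2.resize(s['img'][130:250,180:330],None,fx=4,fy=4))
plan(.5035,.1716,.05)"
```

```text
time_s: 8.65
tool_pos: [0.65, 0.2154, 0.1401]
tcp_rot: [0.707, 0.707, 0.004, 0.002]
force: [0.3, -0.1, 0.2]
gripper_width: 0.0689
gripper_force: 0.0
time_s: 9.05
tool_pos: [0.5297, 0.1702, 0.1341]
tcp_rot: [0.707, 0.707, -0.002, -0.001]
force: [0.2, -0.8, 0.2]
gripper_width: 0.0735
gripper_force: 0.0
((257.2354609929078, 247.44255319148937), array([0.3833, 0.1892]), 117.5)
((196.659793814433, 242.815578465063), array([0.4011, 0.3898]), 145.5)
((239.14677640603566, 243.4897119341564), array([0.397, 0.249]), 243.0)
((237.12518195050944, 215.7088791848617), array([0.489 , 0.2557]), 114.5)
((266.24938271604935, 210.22716049382714), array([0.5059, 0.1588]), 67.5)
((197.75316455696202, 211.62447257383965), array([0.5043, 0.3868]), 158.0)
((205.27391304347827, 196.89275362318838), array([0.553, 0.362]), 115.0)
((252.03566529492454, 187.9122085048011), array([0.581 , 0.2059]), 121.5)
at [0.5322 0.1705 0.1346] thY -0.01 units [ 0.0219 -0.5717  1.6927] w 0.0734 F [ 2.0466  0.3204 -0.0509] t 9.1
```

View pics/t2.png

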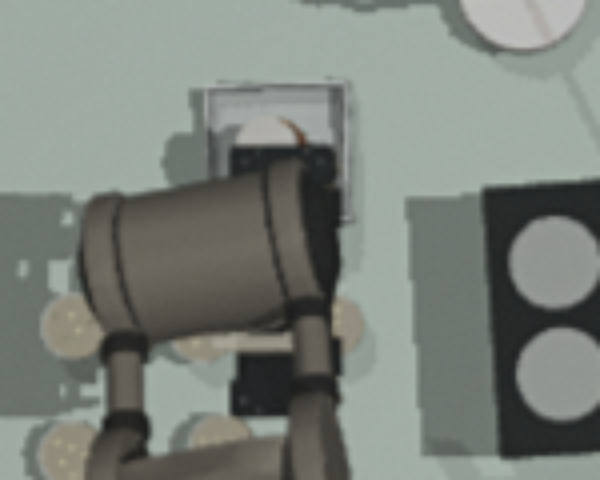

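The jar stands in the tray (crop ~(265,130)), and the arm hides part of the dishes. Now I'll descend on the dish nearest the shaker.

```bash
python3 -m creep '0.02 -0.57 0 0 0.8;0 0 0.8 0 0.8;0 0 0.8 0 0.8;0 0 0.6 0 0.8;0 0 0.3 0 0.8;0 0 0.1 0 0.8;0 0 0 0 0.8;0 0 0 0 0.8'; python3 -m creep '0 0 0 0 0.3;0 0 0 0 0.3;0 0 0 0 0.3;0 0 0 0 0.3;0 0 0 0 0.3;0 0 0 0 0.3'
```

```text
time_s: 9.9
tool_pos: [0.5061, 0.1719, 0.0053]
tcp_rot: [0.707, 0.707, 0.001, 0.0]
force: [-0.9, -0.9, -0.6]
gripper_width: 0.0734
gripper_force: 0.0
time_s: 10.5
tool_pos: [0.5055, 0.1718, 0.0054]
tcp_rot: [0.707, 0.707, 0.001, 0.0]
force: [-0.1, 0.1, 6.5]
gripper_width: 0.0549
gripper_force: 30.0
```

```bash
python3 -m creep '0 0 -0.4 0 0.3;0 0 -0.8 0 0.3;0 0 -0.9 0 0.3;-0.5 0 -0.3 0 0.3;-0.9 -0.1 0 0 0.3;-0.9 -0.1 0 0 0.3;-0.9 -0.1 0 0 0.3;-0.9 -0.1 0 0 0.3'; python3 -m creep '-0.9 -0.1 0 0 0.3;-0.9 -0.1 0 0 0.3;-0.9 -0.1 0 0 0.3;-0.6 0 0 0 0.3;0 0 0 0 0.3;0 0 0 0 0.3'; python3 -c "
from h import *
plan(.4714,-.2001,.0665)
s=snap('top')
for d in dishes(s): print(d)"
```

```text
time_s: 11.3
tool_pos: [0.4843, -0.0349, 0.1248]
tcp_rot: [0.707, 0.707, 0.0, 0.0]
force: [0.3, -0.2, -0.3]
gripper_width: 0.0552
gripper_force: 30.0
time_s: 11.9
tool_pos: [0.4694, -0.1984, 0.1243]
tcp_rot: [0.708, 0.706, 0.0, -0.001]
force: [-0.1, 0.8, -0.1]
gripper_width: 0.0554
gripper_force: 30.0
at [ 0.4694 -0.1984  0.1243] thY -0.12 units [-0.0346  0.0408  1.1566] w 0.0554 F [-0.1228  0.8184 -0.08  ] t 11.9
((198.1764705882353, 243.05614973262033), array([0.4002, 0.3848]), 187.0)
((235.19634703196346, 241.2228310502283), array([0.4047, 0.2621]), 182.5)
((230.43518518518516, 212.03055555555557), array([0.5015, 0.278 ]), 180.0)
((198.56593406593407, 211.26098901098902), array([0.5054, 0.3841]), 182.0)
```

```bash
python3 -m creep '-0.04 0.04 0.6 0 0.3;0 0 0.4 0 0.3;0 0 0.14 0 0.3;0 0 0.02 0 0.3;0 0 0 0 0.3;0 0 0 0 0.3'; python3 -m creep '0 0 0 0 0.7;0 0 0 0 0.75;0 0 0 0 0.75;0 0 0 0 0.75;0 0 -0.3 0 0.75;0 0 -0.7 0 0.75;0 0 -0.5 0 0.75;0 0 0 0 0.75'; python3 -m creep '1 0 0 0 0.8;1 0 0 0 0.8;1 0 0 0 0.8;1 0 0 0 0.8;1 0.1 0 0 0.8;1 0.1 0 0 0.8;1 0.1 0 0 0.8;1 0.1 0 0 0.8'; python3 -m creep '1 0.1 0 0 0.8;0.5 0.1 0 0 0.8;0 0 0 0 0.8;0 0 0 0 0.8'; python3 -c "
from h import *
plan(.5015,.278,.003)
s=snap('top')
cv2.imwrite('pics/t3.png',cv2.resize(s['img'][160:250,290:440],None,fx=4,fy=4))"
```

```text
time_s: 12.55
tool_pos: [0.4725, -0.2003, 0.0677]
tcp_rot: [0.707, 0.707, 0.0, 0.001]
force: [-0.0, 0.5, 0.7]
gripper_width: 0.055
gripper_force: 30.0
time_s: 13.35
tool_pos: [0.4737, -0.2014, 0.1451]
tcp_rot: [0.707, 0.707, 0.001, 0.003]
force: [0.9, -0.5, -0.4]
gripper_width: 0.069
gripper_force: 0.0
time_s: 14.15
tool_pos: [0.4914, 0.2006, 0.141]
tcp_rot: [0.707, 0.707, -0.0, -0.0]
force: [1.0, 0.1, 0.7]
gripper_width: 0.0738
gripper_force: 0.0
time_s: 14.55
tool_pos: [0.5012, 0.2732, 0.1406]
tcp_rot: [0.707, 0.707, -0.001, -0.0]
force: [-0.2, -0.9, 0.2]
gripper_width: 0.0734
gripper_force: 0.0
at [0.5012 0.2732 0.1406] thY 0.06 units [0.0982 0.0109 2.7524] w 0.0734 F [-0.1602 -0.8598  0.2312] t 14.6
```

View pics/t3.png

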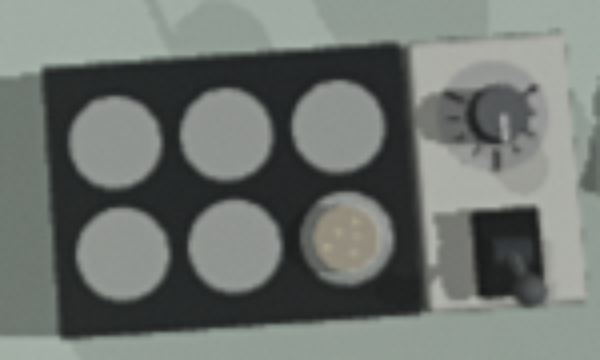

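The dish sits centred in front3 (crop (346,239)). The sleeve pointer is about at 4 (crop (504,128)). Next dish.

```bash
python3 -m creep '0.1 0.01 0.8 0 0.8;0 0 0.8 0 0.8;0 0 0.6 0 0.8;0 0 0.4 0 0.8;0 0 0.15 0 0.8;0 0 0 0 0.8;0 0 0 0 0.8'; python3 -m creep '0 0 0 0 0.3;0 0 0 0 0.3;0 0 0 0 0.3;0 0 0 0 0.3;0 0 0 0 0.3;0 0 -0.4 0 0.3;0 0 -0.8 0 0.3;0 0 -0.8 0 0.3'; python3 -m creep '-0.5 0 -0.4 0 0.3;-0.9 -0.1 0 0 0.3;-0.9 -0.1 0 0 0.3;-0.9 -0.1 0 0 0.3;-0.9 -0.1 0 0 0.3;-0.9 -0.1 0 0 0.3;-0.9 -0.1 0 0 0.3;-0.9 -0.1 0 0 0.3'; python3 -m creep '-0.9 0 0 0 0.3;0 0 0 0 0.3;0 0 0 0 0.3'; python3 -c "
from h import *
plan(.4662,-.1103,.0665)
s=snap('top')
for d in dishes(s): print(d)"
```

```text
time_s: 15.3
tool_pos: [0.5032, 0.278, 0.0053]
tcp_rot: [0.708, 0.707, 0.001, 0.0]
force: [0.0, -0.4, 0.2]
gripper_width: 0.0738
gripper_force: 0.0
time_s: 16.1
tool_pos: [0.5016, 0.2782, 0.1046]
tcp_rot: [0.707, 0.707, -0.001, -0.001]
force: [1.3, 0.2, -0.3]
gripper_width: 0.0554
gripper_force: 30.0
time_s: 16.9
tool_pos: [0.4668, -0.0632, 0.1243]
tcp_rot: [0.707, 0.707, 0.0, 0.0]
force: [0.8, -0.4, 0.2]
gripper_width: 0.0552
gripper_force: 30.0
time_s: 17.2
tool_pos: [0.467, -0.1072, 0.124]
tcp_rot: [0.708, 0.706, 0.0, -0.0]
force: [-0.7, -0.2, 0.6]
gripper_width: 0.0548
gripper_force: 30.0
at [ 0.467  -0.1072  0.124 ] thY -0.17 units [-0.0622 -0.0149  1.1508] w 0.0548 F [-0.6901 -0.2109  0.5728] t 17.2
((198.0988319856244, 243.05840071877805), array([0.4002, 0.385 ]), 185.5)
((235.2040627885503, 241.24192059095105), array([0.4046, 0.2621]), 180.5)
((198.63224637681157, 211.29891304347825), array([0.5053, 0.3839]), 184.0)
```

```bash
python3 -m creep '-0.06 -0.02 0.6 0 0.3;0 0 0.4 0 0.3;0 0 0.14 0 0.3;0 0 0.02 0 0.3;0 0 0 0 0.3;0 0 0 0 0.3'; python3 -m creep '0 0 0 0 0.7;0 0 0 0 0.75;0 0 0 0 0.75;0 0 0 0 0.75;0 0 -0.3 0 0.75;0 0 -0.7 0 0.75;0 0 -0.5 0 0.75;0 0 0 0 0.75'; python3 -m creep '0.9 0 0 0 0.8;0.9 -0.2 0 0 0.8;0.9 -0.2 0 0 0.8;0.9 -0.2 0 0 0.8;0.9 -0.2 0 0 0.8;0.9 -0.2 0 0 0.8;0.9 -0.2 0 0 0.8;0.9 0 0 0 0.8'; python3 -m creep '0.25 0 0 0 0.8;0 0 0 0 0.8;0 0 0 0 0.8'; python3 -c "
from h import *
plan(.4046,.2621,.003)"
```

```text
time_s: 17.85
tool_pos: [0.467, -0.1094, 0.0671]
tcp_rot: [0.707, 0.707, 0.0, 0.001]
force: [-1.2, 0.1, 0.9]
gripper_width: 0.0555
gripper_force: 30.0
time_s: 18.65
tool_pos: [0.4682, -0.1104, 0.1444]
tcp_rot: [0.707, 0.707, 0.001, 0.003]
force: [-0.0, -0.7, -0.8]
gripper_width: 0.0688
gripper_force: 0.0
time_s: 19.45
tool_pos: [0.4045, 0.2519, 0.1405]
tcp_rot: [0.707, 0.707, -0.001, -0.0]
force: [2.0, -1.1, 0.7]
gripper_width: 0.0733
gripper_force: 0.0
time_s: 19.75
tool_pos: [0.4061, 0.2619, 0.1406]
tcp_rot: [0.707, 0.707, -0.001, -0.0]
force: [0.9, 0.3, 0.6]
gripper_width: 0.0735
gripper_force: 0.0
at [0.4061 0.2619 0.1406] thY -0.0 units [ 0.0071 -0.0259  2.7518] w 0.0735 F [0.8895 0.2733 0.5536] t 19.8
```

```bash
python3 -m creep '0 -0.03 0.8 0 0.8;0 0 0.8 0 0.8;0 0 0.6 0 0.8;0 0 0.4 0 0.8;0 0 0.15 0 0.8;0 0 0 0 0.8;0 0 0 0 0.8'; python3 -m creep '0 0 0 0 0.3;0 0 0 0 0.3;0 0 0 0 0.3;0 0 0 0 0.3;0 0 0 0 0.3;0 0 -0.4 0 0.3;0 0 -0.8 0 0.3;0 0 -0.8 0 0.3'; python3 -m creep '-0.4 0 -0.4 0 0.3;-0.9 0.2 0 0 0.3;-0.9 0.2 0 0 0.3;-0.9 0.2 0 0 0.3;-0.9 0.2 0 0 0.3;-0.9 0.2 0 0 0.3;-0.7 0.1 0 0 0.3;0 0 0 0 0.3'; python3 -c "
from h import *
s=snap('top')
for d in dishes(s): print(d)
g=s['img'].astype(int)
m=np.zeros(g.shape[:2],bool); m[170:245,303:390]=g[170:245,303:390].min(2)>80
for c in blobs(m,150,900): print('spot',cen(c),ray(s,*cen(c),.06)[:2])
plan(.461,-.0205,.0665)"
```

```text
time_s: 20.45
tool_pos: [0.4057, 0.2625, 0.0046]
tcp_rot: [0.708, 0.707, 0.001, 0.0]
force: [-0.2, 0.9, -0.1]
gripper_width: 0.073
gripper_force: 0.0
time_s: 21.25
tool_pos: [0.4041, 0.2627, 0.1044]
tcp_rot: [0.707, 0.707, -0.001, -0.0]
force: [-0.3, 0.6, -1.3]
gripper_width: 0.0554
gripper_force: 30.0
time_s: 22.05
tool_pos: [0.4606, -0.0207, 0.1238]
tcp_rot: [0.709, 0.705, 0.0, 0.001]
force: [0.3, 0.8, -0.7]
gripper_width: 0.0549
gripper_force: 30.0
((198.1622340425532, 243.03989361702128), array([0.4003, 0.3848]), 188.0)
((198.60382513661202, 211.28142076502732), array([0.5054, 0.384 ]), 183.0)
spot (369.94123931623926, 242.13995726495725) [ 0.398  -0.1788]
spot (353.4559925093633, 220.6395131086142) [ 0.4674 -0.1273]
spot (319.26040021063716, 222.09347024749866) [ 0.4642 -0.0175]
spot (376.4453057708871, 219.03100775193798) [ 0.4716 -0.2012]
spot (346.0761421319797, 193.1751269035533) [ 0.5561 -0.1051]
spot (374.0521628498728, 191.1908396946565) [ 0.5613 -0.1954]
spot (331.3953488372093, 172.03100775193798) [ 0.6253 -0.0588]
at [ 0.4599 -0.0187  0.1236] thY -0.24 units [-0.0354  0.0224  1.1423] w 0.0549 F [-0.393   0.7916 -0.5205] t 22.1
```

```bash
python3 -m creep '-0.02 0.02 0.6 0 0.3;0 0 0.4 0 0.3;0 0 0.13 0 0.3;0 0 0.02 0 0.3;0 0 0 0 0.3;0 0 0 0 0.3'; python3 -m creep '0 0 0 0 0.7;0 0 0 0 0.75;0 0 0 0 0.75;0 0 0 0 0.75;0 0 -0.3 0 0.75;0 0 -0.7 0 0.75;0 0 -0.5 0 0.75;0 0 0 0 0.75'; python3 -m creep '0.9 0.1 0 0 0.8;0.9 0.1 0 0 0.8;0.9 0.1 0 0 0.8;0.9 0.1 0 0 0.8;0.9 0.1 0 0 0.8;0.9 0.1 0 0 0.8;0.9 0.1 0 0 0.8;0.9 0.1 0 0 0.8'; python3 -m creep '0.9 0.1 0 0 0.8;0 0 0 0 0.8;0 0 0 0 0.8'; python3 -c "
from h import *
plan(.5054,.384,.003)
s=snap('top')
for d in dishes(s,170,245,303,390): print(d[0],ray(s,*d[0],.078)[:2],d[2])"
```

```text
time_s: 22.7
tool_pos: [0.4615, -0.0178, 0.0671]
tcp_rot: [0.707, 0.707, 0.001, 0.001]
force: [0.0, 0.3, 0.0]
gripper_width: 0.0551
gripper_force: 30.0
time_s: 23.5
tool_pos: [0.4628, -0.0185, 0.1443]
tcp_rot: [0.707, 0.707, 0.002, 0.003]
force: [0.3, 0.5, 0.3]
gripper_width: 0.069
gripper_force: 0.0
time_s: 24.3
tool_pos: [0.5004, 0.3436, 0.1401]
tcp_rot: [0.707, 0.707, -0.001, -0.0]
force: [1.2, -0.3, -0.0]
gripper_width: 0.0735
gripper_force: 0.0
time_s: 24.6
tool_pos: [0.5051, 0.3873, 0.1395]
tcp_rot: [0.707, 0.708, -0.001, -0.0]
force: [-0.0, -0.6, -0.8]
gripper_width: 0.0735
gripper_force: 0.0
at [0.5051 0.3873 0.1395] thY 0.09 units [-0.0626  0.0121  2.731 ] w 0.0735 F [-0.0056 -0.5682 -0.7524] t 24.6
(318.9794871794872, 223.47435897435898) [ 0.4598 -0.0168] 195.0
(347.5314136125655, 221.3289703315881) [ 0.4654 -0.1073] 191.0
(376.01015228426394, 219.03807106598984) [ 0.4714 -0.1975] 197.0
```

```bash
python3 -m creep '-0.06 0.01 0.8 0 0.8;0 0 0.8 0 0.8;0 0 0.6 0 0.8;0 0 0.4 0 0.8;0 0 0.12 0 0.8;0 0 0 0 0.8;0 0 0 0 0.8'; python3 -m creep '0 0 0 0 0.3;0 0 0 0 0.3;0 0 0 0 0.3;0 0 0 0 0.3;0 0 0 0 0.3;0 0 -0.4 0 0.3;0 0 -0.8 0 0.3;0 0 -0.8 0 0.3'; python3 -m creep '-0.4 0 -0.4 0 0.3;-0.9 0.1 0 0 0.3;-0.9 0.1 0 0 0.3;-0.9 0.1 0 0 0.3;-0.9 0.1 0 0 0.3;-0.9 0.1 0 0 0.3;-0.9 0.1 0 0 0.3;-0.9 0.1 0 0 0.3'; python3 -m creep '-0.9 0.1 0 0 0.3;-0.9 0.1 0 0 0.3;-0.9 0.1 0 0 0.3;-0.4 0.1 0 0 0.3;0 0 0 0 0.3;0 0 0 0 0.3'; python3 -c "
from h import *
s=snap('top')
for d in dishes(s): print(d)
plan(.5561,-.1052,.0665)"
```

```text
time_s: 25.35
tool_pos: [0.5073, 0.3837, 0.0066]
tcp_rot: [0.707, 0.707, 0.001, 0.0]
force: [0.9, 1.0, 0.6]
gripper_width: 0.0732
gripper_force: 0.0
time_s: 26.15
tool_pos: [0.5057, 0.3835, 0.1053]
tcp_rot: [0.707, 0.707, -0.001, -0.0]
force: [1.3, 0.7, -0.1]
gripper_width: 0.0552
gripper_force: 30.0
time_s: 26.95
tool_pos: [0.5411, 0.0472, 0.1252]
tcp_rot: [0.707, 0.707, 0.0, -0.0]
force: [0.1, -0.2, 0.2]
gripper_width: 0.0552
gripper_force: 30.0
time_s: 27.55
tool_pos: [0.5609, -0.1059, 0.1248]
tcp_rot: [0.708, 0.707, -0.0, -0.001]
force: [-0.2, 0.4, -0.9]
gripper_width: 0.0551
gripper_force: 30.0
((198.13101604278074, 243.09001782531192), array([0.4001, 0.3849]), 187.0)
at [ 0.5609 -0.1052  0.1249] thY 0.0 units [-0.0016 -0.0943  1.1681] w 0.0552 F [0.2472 0.115  0.3057] t 27.6
```

```bash
python3 -m creep '0 -0.09 0.6 0 0.3;0 0 0.4 0 0.3;0 0 0.12 0 0.3;0 0 0.02 0 0.3;0 0 0 0 0.3;0 0 0 0 0.3'; python3 -m creep '0 0 0 0 0.7;0 0 0 0 0.75;0 0 0 0 0.75;0 0 0 0 0.75;0 0 -0.3 0 0.75;0 0 -0.7 0 0.75;0 0 -0.5 0 0.75;0 0 0 0 0.75'; python3 -m creep '0.9 -0.3 0 0 0.8;0.9 -0.3 0 0 0.8;0.9 -0.3 0 0 0.8;0.9 -0.3 0 0 0.8;0.9 -0.3 0 0 0.8;0.9 -0.3 0 0 0.8;0.9 -0.3 0 0 0.8;0.9 -0.3 0 0 0.8'; python3 -m creep '0.9 -0.3 0 0 0.8;0.9 -0.3 0 0 0.8;0.8 -0.1 0 0 0.8;0 0 0 0 0.8;0 0 0 0 0.8'; python3 -c "
from h import *
plan(.4001,.3849,.003)"
```

```text
time_s: 28.2
tool_pos: [0.5576, -0.106, 0.0693]
tcp_rot: [0.707, 0.707, 0.001, 0.001]
force: [0.3, -0.4, -0.7]
gripper_width: 0.055
gripper_force: 30.0
time_s: 29.0
tool_pos: [0.5589, -0.1068, 0.147]
tcp_rot: [0.707, 0.707, 0.002, 0.003]
force: [0.4, -0.8, -0.0]
gripper_width: 0.0691
gripper_force: 0.0
time_s: 29.8
tool_pos: [0.4357, 0.2555, 0.1426]
tcp_rot: [0.707, 0.707, -0.0, -0.0]
force: [1.5, -0.4, -0.0]
gripper_width: 0.0733
gripper_force: 0.0
time_s: 30.3
tool_pos: [0.4011, 0.3841, 0.1422]
tcp_rot: [0.706, 0.708, -0.001, 0.0]
force: [0.4, -0.5, -0.1]
gripper_width: 0.0735
gripper_force: 0.0
at [0.4011 0.3841 0.1422] thY 0.1 units [ 0.0195 -0.0165  2.7836] w 0.0735 F [ 0.4215 -0.5114 -0.0862] t 30.3
```

```bash
python3 -m creep '0.02 -0.02 0.8 0 0.8;0 0 0.8 0 0.8;0 0 0.6 0 0.8;0 0 0.4 0 0.8;0 0 0.16 0 0.8;0 0 0 0 0.8;0 0 0 0 0.8'; python3 -m creep '0 0 0 0 0.3;0 0 0 0 0.3;0 0 0 0 0.3;0 0 0 0 0.3;0 0 0 0 0.3;0 0 -0.4 0 0.3;0 0 -0.8 0 0.3;0 0 -0.8 0 0.3'; python3 -m creep '-0.4 0 -0.4 0 0.3;-0.9 0.3 0 0 0.3;-0.9 0.3 0 0 0.3;-0.9 0.3 0 0 0.3;-0.9 0.3 0 0 0.3;-0.9 0.3 0 0 0.3;-0.9 0.3 0 0 0.3;-0.9 0.3 0 0 0.3'; python3 -m creep '-0.9 0.3 0 0 0.3;-0.4 0.6 0 0 0.3;0 0 0 0 0.3;0 0 0 0 0.3'; python3 -c "
from h import *
s=snap('top')
for d in dishes(s): print(d)
plan(.5515,-.0155,.0665)"
```

```text
time_s: 31.0
tool_pos: [0.4018, 0.3847, 0.0061]
tcp_rot: [0.708, 0.707, 0.001, 0.0]
force: [0.7, -0.1, -0.2]
gripper_width: 0.0735
gripper_force: 0.0
time_s: 31.8
tool_pos: [0.4002, 0.3845, 0.1057]
tcp_rot: [0.707, 0.707, -0.001, -0.0]
force: [0.5, 1.0, -0.6]
gripper_width: 0.0555
gripper_force: 30.0
time_s: 32.6
tool_pos: [0.506, 0.0481, 0.1253]
tcp_rot: [0.707, 0.707, 0.0, -0.0]
force: [1.2, 0.2, 0.5]
gripper_width: 0.0553
gripper_force: 30.0
time_s: 33.0
tool_pos: [0.5505, -0.0153, 0.1247]
tcp_rot: [0.708, 0.707, -0.0, -0.001]
force: [-0.7, -0.3, 0.1]
gripper_width: 0.0553
gripper_force: 30.0
((279.52005532503455, 234.65836791147993), array([0.4244, 0.1152]), 120.5)
at [ 0.5499 -0.0146  0.1247] thY -0.01 units [-0.0194  0.0335  1.1644] w 0.0554 F [ 0.2702  0.2826 -0.2612] t 33.0
```

```bash
python3 -m creep '-0.02 0.03 0.6 0 0.3;0 0 0.4 0 0.3;0 0 0.12 0 0.3;0 0 0.02 0 0.3;0 0 0 0 0.3;0 0 0 0 0.3'; python3 -m creep '0 0 0 0 0.7;0 0 0 0 0.75;0 0 0 0 0.75;0 0 0 0 0.75;0 0 -0.3 0 0.75;0 0 -0.7 0 0.75;0 0 -0.8 0 0.75;0 0 -0.8 0 0.75'; python3 -m creep '0.9 -0.2 0 0 0.75;0.9 -0.2 0 0 0.75;0.9 -0.2 0 0 0.75;0.9 -0.2 0 0 0.75;0.9 -0.2 0 0 0.75;0 0 0 0 0.75;0 0 0 0 0.75';  python3 -c "
from h import *
s=snap('top')
for d in dishes(s): print(d)
for d in dishes(s,165,245,300,390): print(d[0],ray(s,*d[0],.078)[:2],d[2])
im=s['img']
a=cv2.resize(im[120:280,150:440],None,fx=2,fy=2,interpolation=cv2.INTER_CUBIC)
b=cv2.resize(im[165:245,385:445],None,fx=4,fy=4,interpolation=cv2.INTER_CUBIC)
b=b[:320]; cv2.imwrite('pics/t4.png',np.hstack([a[:,:540],b[:,:240]]))
plan(.56,-.31,.2)"
```

```text
time_s: 33.65
tool_pos: [0.5529, -0.0159, 0.0694]
tcp_rot: [0.707, 0.707, 0.001, 0.001]
force: [0.5, -0.1, -0.6]
gripper_width: 0.0549
gripper_force: 30.0
time_s: 34.45
tool_pos: [0.5519, -0.0161, 0.1995]
tcp_rot: [0.707, 0.707, -0.0, -0.0]
force: [1.6, -0.3, -0.2]
gripper_width: 0.0691
gripper_force: 0.0
time_s: 35.15
tool_pos: [0.502, 0.2096, 0.1982]
tcp_rot: [0.706, 0.708, -0.0, 0.0]
force: [0.2, -0.2, 0.0]
gripper_width: 0.0689
gripper_force: 0.0
((186.88220551378444, 243.35839598997492), array([0.3997, 0.4222]), 66.5)
((236.55072463768116, 229.90821256038646), array([0.4419, 0.2576]), 69.0)
((225.94212962962962, 198.28472222222223), array([0.5475, 0.293 ]), 144.0)
(319.020725388601, 223.40673575129534) [ 0.46   -0.0169] 193.0
(347.5284974093264, 221.25129533678756) [ 0.4656 -0.1073] 193.0
(376.1034188034188, 219.0794871794872) [ 0.4713 -0.1978] 195.0
(317.5157068062827, 194.61431064572423) [ 0.5514 -0.0133] 191.0
(345.67186147186146, 192.8883116883117) [ 0.5557 -0.1029] 192.5
at [0.5024 0.2086 0.1982] thY 0.03 units [-10.3724   1.1474  -0.0315] w 0.0689 F [-0.042  -0.4575  0.3317] t 35.2
```

View pics/t4.png

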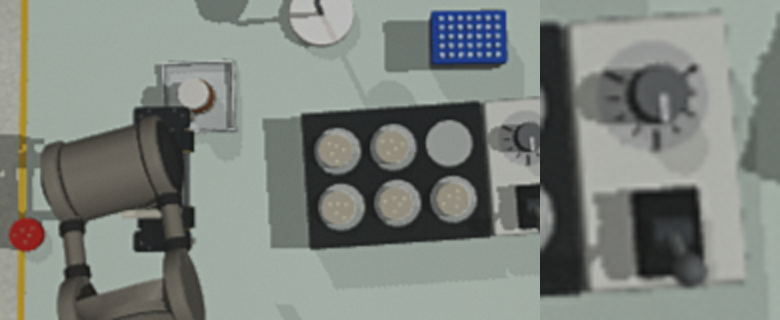

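All five dishes lie in their spots: front row full, plus back1 and back2. The jar is upright in the tray, the sleeve top is at px ~(415,188), and the ball at ~(423,232.7). Now the sleeve's axis, pointer and marks.

```bash
python3 -c "
from h import *
s=snap('top')
print('disc',ray(s,413.75,188.75,.06),'top',ray(s,415.5,188,.097),'ball',ray(s,423,232.7,.135))
im=s['img']; w=im[165:215,392:438]
g=cv2.cvtColor(w,cv2.COLOR_BGR2GRAY)
c=cv2.HoughCircles(cv2.resize(g,None,fx=4,fy=4,interpolation=cv2.INTER_CUBIC),cv2.HOUGH_GRADIENT,1,40,param1=80,param2=15,minRadius=20,maxRadius=60)
print(c/4+np.array([392,165,0]) if c is not None else c)
"; python3 -m creep '-0.95 0.1 0 0 0.75;-0.95 0.1 0 0 0.75;-0.95 0.1 0 0 0.75;-0.95 0.1 0 0 0.75;-0.95 0.1 0 0 0.75;-0.95 0.1 0 0 0.75;-0.95 0.1 0 0 0.75;-0.95 0.1 0 0 0.75' >/dev/null; python3 -m creep '-0.95 0 0 0 0.75;0 0 0 0 0.75;0 0 0 0 0.75'; python3 -c "
from h import *
s=snap('wrist','w3')
print(s['position'])
for p in ((.4714,-.2001,.06),(.5613,-.1953,.06)): print(proj(s,p))"
```

```text
disc [ 0.5675 -0.3235  0.06  ] top [ 0.5668 -0.3208  0.097 ] ball [ 0.428  -0.3311  0.135 ]
[[[414.625 188.875   8.175]
  [400.375 189.375   6.3  ]
  [403.125 199.625  10.35 ]]]
time_s: 36.35
tool_pos: [0.5411, -0.221, 0.1978]
tcp_rot: [0.709, 0.705, -0.0, -0.0]
force: [-0.6, 1.8, -0.0]
gripper_width: 0.0686
gripper_force: 0.0
[ 0.5408 -0.136   0.3563]
[247.9475 170.4244]
[341.0156 165.0586]
```

View pics/w3.png

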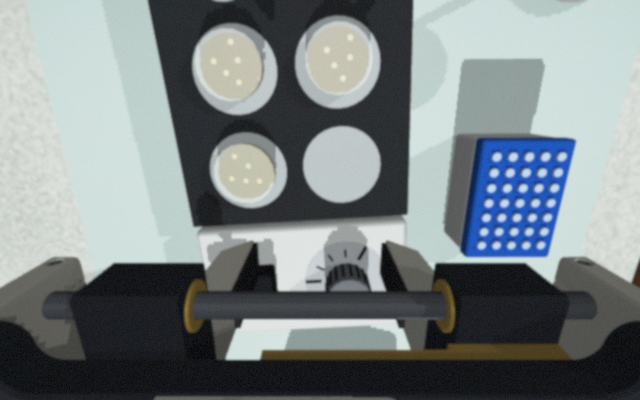

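The wrist view shows the console just ahead of the gripper, with the long mark and knurled sleeve at px ~(348,270). The pointer reads 4 (lined up with the shaker's front), so it needs two clicks clockwise (+60°). I'll move over the sleeve and turn the tool 60° clockwise to prepare.

```bash
python3 -m creep '-0.7 0.2 0 0 0.75;-0.7 0.2 0 0 0.75;-0.6 0.12 0 0 0.75;0 0 0 1 0.75;0 0 0 1 0.75;0 0 0 1 0.75;0 0 0 1 0.75;0 0 0 1 0.75'>/dev/null; python3 -m creep '0 0 0 1 0.75;0 0 0 1 0.75;0 0 0 1 0.75;0 0 0 1 0.75;0 0 0 1 0.75;0 0 0 1 0.75;0 0 0 1 0.75;0 0 0 1 0.75'>/dev/null; python3 -m creep '0 0 0 1 0.75;0 0 0 1 0.75;0 0 0 0 0.75;0 0 0 0 0.75'; python3 -c "
from h import *
s=snap('wrist','w4')
plan(.567,-.321,.12)
print(proj(s,(.567,-.321,.097)),proj(s,(.567,-.321,.06)))"
```

```text
time_s: 38.4
tool_pos: [0.5684, -0.3177, 0.1984]
tcp_rot: [0.966, 0.26, 0.0, -0.0]
force: [-0.9, 0.4, -0.6]
gripper_width: 0.0689
gripper_force: 0.0
at [ 0.5683 -0.3179  0.1984] thY -59.87 units [-0.0542  0.04    1.5674] w 0.0688 F [ 0.3109  0.8408 -0.2044] t 38.5
[322.6035 204.3077] [322.2068 192.4612]
```

View pics/w4.png

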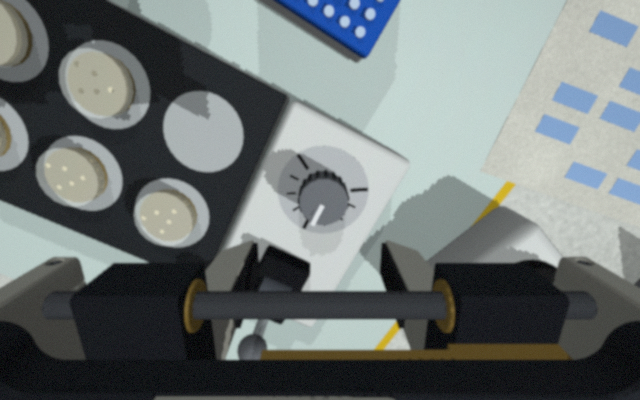

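The wrist view has the sleeve top centred near px (324,200). The pointer runs to (316,216), in line with the long mark 4 at (309,224), so it reads 4. Refining the axis.

```bash
python3 -c "
from h import *
s=snap('wrist'); w=s['img']
g=cv2.cvtColor(w[160:240,280:370],cv2.COLOR_BGR2GRAY)
c=cv2.HoughCircles(cv2.resize(g,None,fx=4,fy=4,interpolation=cv2.INTER_CUBIC),cv2.HOUGH_GRADIENT,1,40,param1=100,param2=15,minRadius=70,maxRadius=150)
for u,v,r in c[0]/4+np.array([280,160,0]): print(u,v,r,ray(s,u,v,.097)[:2],ray(s,u,v,.06)[:2])
print(ray(s,324.5,200,.097)[:2])
plan(.567,-.321,.065)"
```

```text
Traceback (most recent call last):
TypeError: 'NoneType' object is not subscriptable
```

```bash
python3 -c "
from h import *
s=snap('wrist')
p=ray(s,324.3,200.5,.097)[:2];print(p)
plan(.567,-.321,.066); plan(*p,.066)"
```

```text
[ 0.5707 -0.3209]
at [ 0.5683 -0.3182  0.1982] thY -59.93 units [-0.05   0.036  2.645] w 0.069 F [ 0.2623 -0.0504 -0.3079] t 38.5
at [ 0.5683 -0.3182  0.1982] thY -59.93 units [0.0157 0.0717 2.645 ] w 0.069 F [ 0.2623 -0.0504 -0.3079] t 38.5
```

```bash
python3 -m creep '-0.02 0.05 0.8 0 0.75;0 0 0.8 0 0.75;0 0 0.6 0 0.75;0 0 0.3 0 0.75;0 0 0.1 0 0.75;0 0 0 0 0.75;0 0 0 0 0.75'; python3 -m creep '0 0 0 0 0.2;0 0 0 0 0.2;0 0 0 0 0.2;0 0 0 0 0.2;0 0 0 0 0.2;0 0 0 0 0.2;0 0 0 0 0.2'
```

```text
time_s: 39.25
tool_pos: [0.5693, -0.3217, 0.0695]
tcp_rot: [0.966, 0.259, 0.001, 0.001]
force: [0.1, -0.6, 0.7]
gripper_width: 0.0688
gripper_force: 0.0
time_s: 39.95
tool_pos: [0.5688, -0.3214, 0.0686]
tcp_rot: [0.966, 0.259, 0.0, 0.0]
force: [-0.1, -0.1, 4.2]
gripper_width: 0.0437
gripper_force: 30.0
```

Gripped (44 mm). Turning 60° clockwise.

```bash
python3 -m creep '0 0 0 1 0.2;0 0 0 1 0.2;0 0 0 1 0.2;0 0 0 1 0.2;0 0 0 1 0.2;0 0 0 1 0.2;0 0 0 1 0.2;0 0 0 1 0.2'; python3 -m creep '0 0 0 1 0.2;0 0 0 1 0.2;0 0 0 1 0.2;0 0 0 1 0.2;0 0 0 1 0.2;0 0 0 1 0.2;0 0 0 1 0.2;0 0 0 0 0.2'; python3 -m creep '0 0 0 0 0.7;0 0 0 0 0.75;0 0 0 0 0.75;0 0 -0.3 0 0.75;0 0 -0.7 0 0.75;0 0 -0.8 0 0.75;0 0 -0.8 0 0.75;0 0 0 0 0.75'; python3 -c "
from h import *
s=snap('wrist'); w=s['img']
cv2.imwrite('pics/w5.png',cv2.resize(w[90:330,180:460],None,fx=2,fy=2,interpolation=cv2.INTER_CUBIC))
plan(.57,-.32,.2)"
```

```text
time_s: 40.75
tool_pos: [0.5687, -0.321, 0.0686]
tcp_rot: [1.0, -0.019, 0.0, -0.0]
force: [-1.7, 2.1, 5.5]
gripper_width: 0.0439
gripper_force: 30.0
time_s: 41.55
tool_pos: [0.5688, -0.3207, 0.0686]
tcp_rot: [0.966, -0.259, 0.0, -0.0]
force: [-0.3, 2.6, 5.3]
gripper_width: 0.0431
gripper_force: 30.0
time_s: 42.35
tool_pos: [0.5711, -0.3231, 0.2064]
tcp_rot: [0.966, -0.259, 0.006, 0.002]
force: [1.2, 0.0, 0.9]
gripper_width: 0.0691
gripper_force: 0.0
at [ 0.57   -0.3223  0.2029] thY -120.01 units [-0.0234 -0.0408  0.0585] w 0.069 F [-0.2701 -1.0001 -0.5004] t 42.4
```

View pics/w5.png

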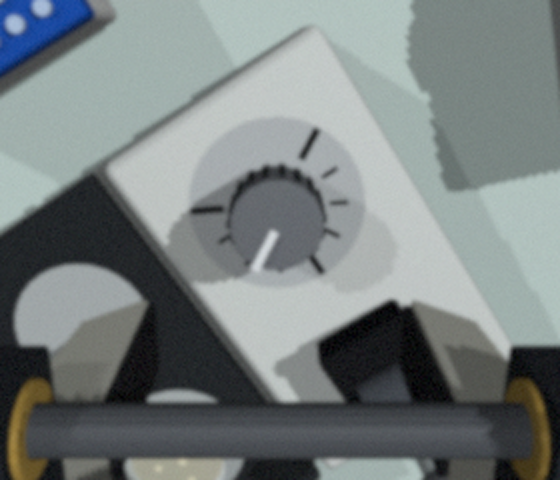

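The pointer tip at crop (257,268) is about 64° clockwise of the long mark 4 at (317,263), and 7 and 8 are at (225,240) and (205,210). The sleeve is at 6. I'll line up with the lever, fingers closed, in front of the ball.

```bash
python3 -m creep '0 0 0 -1 0;0 0 0 -1 0;0 0 0 -1 0;0 0 0 -1 0;0 0 0 -1 0;0 0 0 -1 0;0 0 0 -1 0;0 0 0 -1 0'>/dev/null; python3 -m creep '0 0 0 -0.33 0;-0.8 0 0 0 0;-0.8 0 0 0 0;-0.8 0 0 0 0;-0.8 0 0 0 0;-0.8 0 0 0 0;0 0 0 0 0;0 0 0 0 0'; python3 -c "
from h import *
s=snap('top')
for d in dishes(s,165,245,300,390): print(d[0],ray(s,*d[0],.078)[:2],d[2])
plan(.37,-.333,.122)
b=snap('side'); im=b['img']; print(proj(b,(.428,-.331,.135)))
cv2.imwrite('pics/s5.png',np.hstack([cv2.resize(im[120:220,280:380],(400,400)),cv2.resize(s['img'][160:250,350:440],(400,400))]))"
```

```text
time_s: 44.0
tool_pos: [0.3685, -0.333, 0.1984]
tcp_rot: [1.0, 0.028, 0.0, 0.0]
force: [-0.1, 0.5, -0.5]
gripper_width: 0.0004
gripper_force: 0.0
(319.001705029838, 223.45353793691388) [ 0.4598 -0.0169] 195.5
(347.5471861471861, 221.30562770562767) [ 0.4655 -0.1073] 192.5
(376.0773195876289, 219.07731958762886) [ 0.4713 -0.1977] 194.0
(317.4951881014873, 194.60979877515308) [ 0.5514 -0.0132] 190.5
(345.6683937823834, 192.9032815198618) [ 0.5557 -0.1029] 193.0
at [ 0.3693 -0.333   0.1983] thY -86.76 units [ 0.013  -0.0002  1.5266] w 0.0004 F [0.6323 0.6649 0.2313] t 44.0
[358.0208 145.8239]
```

View pics/s5.png

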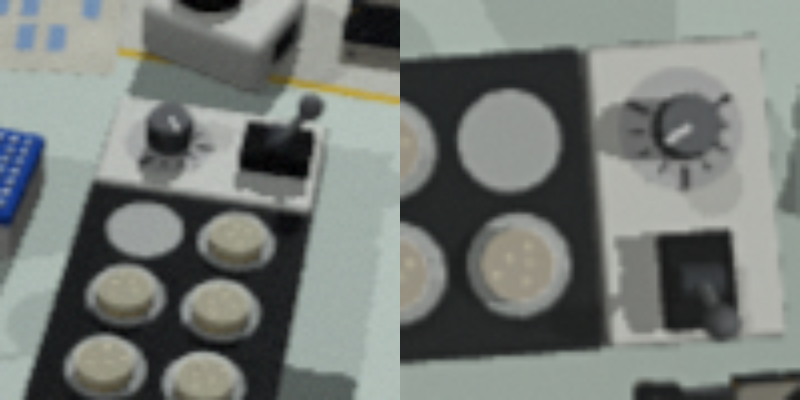

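Dishes are in place (within 4 mm) and the pointer is ~60° clockwise from the front mark in the top crop, so 6. The ball at side px (357.5,146.8) matches the prediction. Lower and push the lever.

```bash
python3 -m creep '0 0 0.8 0 0;0 0 0.7 0 0;0 0 0 0 0;0.4 0 0 0 0;0.2 0 0 0 0;0.2 0 0 0 0;0.2 0 0 0 0;0.2 0 0 0 0'; python3 -m creep '0.2 0 0 0 0;0.2 0 0 0 0;0.2 0 0 0 0;0.1 0 0 0 0;0 0 0 0 0'
```

```text
time_s: 44.9
tool_pos: [0.4295, -0.3293, 0.1237]
tcp_rot: [1.0, 0.029, 0.0, 0.0]
force: [-1.2, -0.4, 0.5]
gripper_width: 0.0003
gripper_force: 0.9
time_s: 45.4
tool_pos: [0.4645, -0.3272, 0.1229]
tcp_rot: [1.0, 0.029, 0.0, -0.0]
force: [-0.6, 0.1, 0.1]
gripper_width: 0.0003
gripper_force: 0.0
```

```bash
python3 -m creep '0.06 0 0 0 0;0.04 0 0 0 0;0 0 0 0 0'; python3 -m creep '0.06 0 0 0 0;0 0 0 0 0'
```

```text
time_s: 45.7
tool_pos: [0.4656, -0.3271, 0.1228]
tcp_rot: [1.0, 0.029, -0.003, -0.001]
force: [-12.9, -1.3, 3.2]
gripper_width: 0.0004
gripper_force: 5.9
time_s: 45.9
tool_pos: [0.466, -0.327, 0.1228]
tcp_rot: [1.0, 0.029, -0.006, -0.001]
force: [-22.4, -1.7, 7.8]
gripper_width: 0.0004
gripper_force: 10.9
```

End stop reached. I'll back off, rise and check.

```bash
python3 -m creep '-0.3 0 0 0 0;-0.6 0 0 0 0;-0.8 0 0 0 0;0 0 -0.8 0 0;0 0 -0.8 0 0;0 0 0 0 0;0 0 0 0 0'; python3 -c "
from h import *
s=snap('top')
for d in dishes(s,165,245,300,390): print(d[0],ray(s,*d[0],.078)[:2],d[2])
b=snap('side')
cv2.imwrite('pics/f.png',np.hstack([cv2.resize(b['img'][120:300,230:380],(400,480)),cv2.resize(s['img'][140:250,220:440],(400,200))[:].repeat(1,0) if 0 else cv2.copyMakeBorder(cv2.resize(s['img'][140:250,220:440],(400,200)),0,280,0,0,cv2.BORDER_CONSTANT)]))"
```

```text
time_s: 46.6
tool_pos: [0.3872, -0.3322, 0.2042]
tcp_rot: [1.0, 0.029, 0.001, 0.001]
force: [-0.2, 0.2, -0.4]
gripper_width: 0.0004
gripper_force: 0.0
(319.03333333333336, 223.5025641025641) [ 0.4597 -0.017 ] 195.0
(347.5443583118001, 221.2652885443583) [ 0.4656 -0.1073] 193.5
(376.01187446988973, 219.0932994062765) [ 0.4713 -0.1975] 196.5
(317.48148148148147, 194.55555555555554) [ 0.5516 -0.0132] 189.0
(345.66321243523316, 192.82642487046633) [ 0.5559 -0.1029] 193.0
```

View pics/f.png

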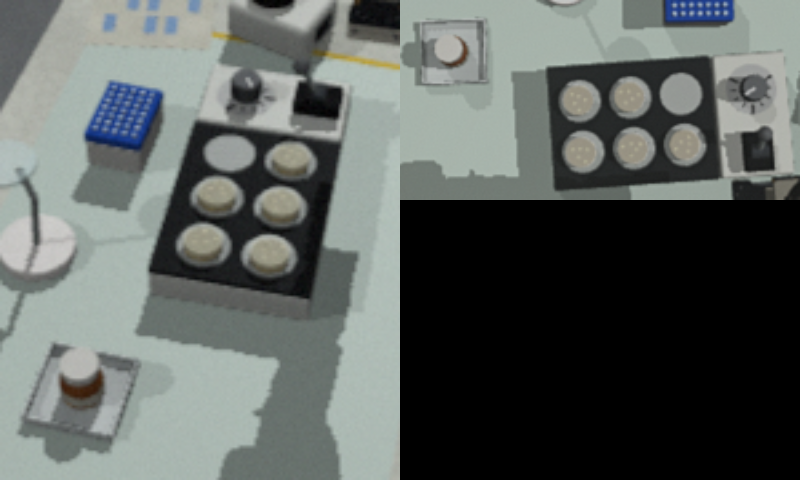

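The lever leans back (ball at top-crop (765,132)), five dishes are in their spots, the jar is upright in the tray, and the sleeve is at 6. Handing in.

```bash
python3 -c "
from cell import manip
print(manip.finish_job())"
```

```text
the job is handed in; nothing more can be done
None
```

I handed the job in at about 47 s; no verdict came back, but my last pictures show the jar upright in the spill tray, all five dishes within about 4 mm of their spot centres (front row full, two in the back row), the sleeve at 6, the lever pushed to its on stop, and the robot clear.

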